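# Refit the pivot rod of a peristaltic pump

### The arm

A 7-joint arm with a two-finger parallel gripper is mounted at the origin on the work surface. World frame = base frame: x ahead of the robot, y to its left, z up, the work surface at z = 0. Lengths are in m, angles in degrees, forces in N, time in s.
With the tool pointing down it reaches from about 0.4 to 0.875 m from the base axis. Payload 6.5 kg.
Tool frame: the origin (TCP) lies between the finger pads; the fingertips stand 8 mm ahead of it and the grasp point (between the pads) lies 11 mm behind it; z points along the fingers, y is the line along which they close (so a half turn about z gives the same grasp; the last joint's range is limited). The gripper opens to 85 mm and grips with 20 to 120 N. Pads are 22 mm wide; open, the fingers measure 114 mm over their backs; the gripper's body (76 mm by 85 mm) begins 54 mm behind the grasp point. The pads swing forward as they close: fully open they stand 13 mm farther back than shut.
Start: joints at [63.53, 30.733, -0.252, 88.115, 0.149, 61.152, -4.079], TCP at [0.251, -0.6, 0.239] pointing down, gripper open.
Joint ranges: [-154.64, 154.64], [-21.42, 123.67], [-72.66, 72.17], [13.99, 137.28], [-74.86, 254.86], [10.95, 109.41], [-158.01, 158.01]. Speed limits (degrees/s): [136.94, 136.94, 180, 180, 180, 180, 180].

### API

Orientations are given as [roll, pitch, yaw] about the fixed x, y, z axes, in that order (R = Rz(yaw) Ry(pitch) Rx(roll)).
In Python, from rig import * gives the robot as it stands.
- The arm moves only by the tool jog_arm, never from a script. Its arguments are lists of equal length, an entry for each row: "travel": the shift along the world's x, y, z in m, a list of three; "rotation": the turn, a rotation vector about the world's x, y, z in degrees, a list of three; "jaw": the opening in per cent of the stroke, from 0 (shut) to 100 (fully open). A call has exactly 10 rows; each row is the pose to reach, as a shift and turn from the pose commanded when the call began; what a row does not reach only later rows make up. A row lasts 1/8 s, in which the tool goes at most 62.5 mm and 10.7 degrees, less where a joint would pass 70% of its speed; a pose out of reach is approached as far as the arm can. A call with a gripper value outside its range is refused whole. The fingers move at their own pace and stop on an object; "squeeze" is the grip in N (left out, the last holds). Time passes only in rows, so rows that repeat a pose let the fingers close, or fill a call up. It gives the time, the measured TCP pose, the force, the opening and the grip force at its end, in the units of the state.
- state(): the state, without advancing time (a new reading comes with each control period).
- snapshot(name): name is "scene" or "top" or "wrist"; returns a dict with "frame" (400x640x3 uint8, blue, green, red), "z_map" (400x640 float32, m along the optical axis (not along the pixel's ray), 0 where there is no reading), "intrinsics" (3x3 intrinsics, pixels), "R" (3x3) and "t" (3): a world point X has camera coordinates R X + t; the wrist camera has in their place "T_tool_cam" (4x4, takes a point from camera to tool coordinates, whose origin is the TCP and whose axes are the flange's). Camera axes: x right, y down, z forward; pixel columns grow to the right and rows downward; lengths in m; the calibration is good to about 2 mm. A picture is of the moment at which its call begins: read the wrist's pose just before it.
- job_done(): hands the job in; it is judged then, once.
Trained networks look in a picture, given as the dict that the camera call returned (one of the last four; its "shot" number tells which), for a name from the list of things; names that differ only in an ending like _2 or _b are one class to them, and where a whole thing is asked for, a point or a joint stands for the part that bears it (a point fixed in the world has none). Each returns a list of dicts, best first, with "conf" (0 to 1); they miss things now and then, are a little off and sometimes report something else, mostly with a low value. They report only what shows in the picture. A call takes as long as a camera call. They do not tell look-alikes from the thing itself.
- recognise(picture, target): "xyz" ([x, y, z] in m, in world coordinates, good to about 4 mm: the middle of the surface that is visible of it).
- outline_of(picture, target): "pixels" (400x640 bool, what is visible of it).
The state is a dict: "time": time; "joint_positions": joint angles; "qvel": joint speeds; "joint_torque": joint torques, N m; "tcp_pos": TCP position; "tcp_rot": TCP orientation; "wrist_force": force on the tool from outside, world axes, zero at the start; "moment": the same for the moment, N m; "gripper_width": finger opening in m; "finger_force": force on a finger pad.
Only numpy, scipy, OpenCV 4.12 (cv2) and the standard library are available. Lean on these libraries where they do the work, as an engineer would, in place of code of your own. Each camera call takes 0.05 s, during which the arm holds its last target. There are 200 camera calls.

### The job

Refit the pivot rod of the bench peristaltic pump: take the knobbed steel rod from the pipette rest, thread it through the eyes of the three loose pressure arms in turn and on into the bore of the head plate, and push it fully home until its knob sits against the outermost arm, then let go. The arms have slipped out of line, so feel the rod through each eye and never force it. Leave the glassware and the glass stirring rod alone.

Things in the scene. Friction and masses are not known exactly. Their poses are not given: they have to be found in the camera images.
- pump: bench peristaltic pump, fixed: cream drive unit 170 x 150 x 160 mm (x, y, height), an upright aluminium head plate on its +y side. Origin on the bench under the plate's outer (+y) face, mid depth; z up, +y out of the plate. Three white pressure arms lie side by side over its roller drum, tails to +x, eyes (blocks 26 wide, 24 high, 16 mm thick along y, 10 mm hole) near x = -50 mm.
- bore_mouth (a point): centre of the mouth of the bore in the head plate's outer face, 125 mm above the bench, x = -50 mm in the pump's frame: a fixed hole of 10 mm diameter, 20 mm deep, closed at its bottom. Axes as the pump's: +y points out along the level pivot line.
- line_outer (a point): point on the pivot line (the bore's axis), 78 mm out (+y) from bore_mouth, level with the outer face of the outermost arm; fixed to the pump, so it marks the line, not that arm's hole. The eyes take up 62 to 78, 36 to 52 and 10 to 26 mm along y from bore_mouth; their holes are at its height. Beyond the outermost arm all is free.
- line_mid (a point): point on the pivot line, 44 mm out from bore_mouth, where the middle arm's hole belongs; fixed to the pump. Each arm has slipped by its own amount, its hole up to 6 mm to +x or -x of the line (never up or down). Pushed sideways an arm slides along x, up to 8 mm off the line, against 1.5 N of drag and stays; it cannot tip or move along y.
- rod_knob (a point): centre of the pivot rod's knob, where to grip it. The rod (44 to 72 g) is a black round knob, 22 mm diameter, 36 mm long, on a steel shank of 8 mm diameter, 94 mm long, same axis. +y runs from shank to knob: the knob's inner face is 18 mm to -y, the shank's end 112 mm to -y. It starts level in an outer notch of the rest, the knob sticking out at its +y side, axis 50 mm above the bench.
- rod_tip (a point): centre of the end of the rod's shank; the last 3 mm taper from 8 to 6 mm diameter. Axes as rod_knob. With the rod fully home it is 16 mm inside the bore (y = -16 mm from bore_mouth) and the knob's inner face touches the outermost arm.
- rest: grey plastic pipette rest, fixed: base 150 x 75 mm (x, y) with two notched walls 60 mm high, at 30 mm either side of the middle in y; three notches 42 mm apart along x, open upwards, 10 mm wide, 14 mm deep. Origin on the bench under its middle.
- stirrer_mid (a point): middle of the glass stirring rod, 6 mm diameter, 156 mm long, lying in the rest's other outer notch parallel to the pivot rod, 84 mm from it. Leave it there.
- beaker: glass beaker, 68 mm diameter, 90 mm high, on the far side to the left of the pump. Origin under its middle. Stays where it is.
- bottle: amber reagent bottle, 64 mm diameter, 130 mm high, to the right nearer the robot. Origin under its middle. Stays where it is.
- flask: glass flask, 64 mm diameter, 128 mm high, with a narrow neck, to the right of the pump. Origin under its middle. Stays where it is.
- rod: the pivot rod as a whole. Origin on its axis at the knob's inner face; +y from shank to knob.
Things that resemble listed ones, but are neither listed nor needed, are in the scene too. There is more than one size of the rod; the job needs the middle-sized.

How it is judged:
By the outcome, as a careful person would: the job done as asked, in the order asked, and still so for the second after the job is handed in, with the robot touching nothing.
It also fails if it takes over 72 s, if anything falls off the work surface, if the arm or the gripper's body presses on something with over 40 N, if the wrist force passes 120 N, or if a joint passes its speed limit or range.

## Working session

There is one attempt and no reset: what is moved stays moved. The work goes in short steps, Python scripts to look and compute and a tool call to move; the robot and the scene stay as the last step left them, time stands still between calls to the robot, and variables do not carry over. Pictures are saved under pics/ and viewed, at most 10 in all, crops included, and the job is handed in when it is done.

Besides the shell and the picture viewer there is one more tool, called after "Call:" as name(argument=value, ...) on one line, values as JSON. jog_arm: Moves the arm, as the interface text tells. Its arguments: {"type":"object","properties":{"travel":{"type":"array"},"rotation":{"type":"array"},"jaw":{"type":"array"},"squeeze":{"type":"number"}},"required":["travel","rotation","jaw"]}

```bash
mkdir -p pics; ls; cat > h.py <<'E'
from rig import *
import numpy as np, cv2
def pts(p):
    z=p["z_map"]; K=p["intrinsics"]; v,u=np.indices(z.shape)
    C=np.stack([(u-K[0,2])*z/K[0,0],(v-K[1,2])*z/K[1,1],z],-1)
    if "R" in p: W=(C-np.array(p["t"]))@np.array(p["R"])
    else:
        from scipy.spatial.transform import Rotation as Ro
        T=np.array(p["T_tool_cam"]); s=p["st"]
        W=(C@T[:3,:3].T+T[:3,3])@Ro.from_euler("xyz",s["tcp_rot"],degrees=True).as_matrix().T+np.array(s["tcp_pos"])
    W[z==0]=np.nan
    return W
E
python3 - <<'E'
from h import *
s=state(); print(s)
for n in("scene","top"):
    p=snapshot(n); cv2.imwrite(f"pics/{n}1.png",p["frame"]); np.save(f"{n}_W.npy",pts(p))
    print(n,p["intrinsics"],p["t"])
    for t in("rod_knob","rod_tip","rest","pump","bore_mouth","line_outer","line_mid","stirrer_mid","beaker","bottle","flask","rod"):
        try: print(t,[(np.round(d["xyz"],3),round(d["conf"],2)) for d in recognise(p,t)][:4])
        except Exception as e: print(t,e)
E
```

```text
pics
{'time': 0.0, 'joint_positions': array([63.52863901, 30.7779559 , -0.25429206, 88.17056983,  0.14920999,
       61.15261488, -4.08099741]), 'qvel': array([-0.04256281,  0.02204144,  0.05029954, -0.06034385, -0.06471332,
        0.01077172, -0.01872411]), 'joint_torque': array([ 3.74091678e-04, -5.83396840e+01,  1.04828596e+00, -2.59103036e+01,
        1.22231626e-02,  9.46426706e-03, -6.92213263e-06]), 'tcp_pos': array([ 0.25035519, -0.59917792,  0.23840878]), 'tcp_rot': array([-1.79899476e+02,  7.61648130e-03,  2.26810676e+01]), 'wrist_force': array([-0.02239748,  0.5990095 , -0.08542535]), 'moment': array([-0.02663212, -0.03291634,  0.00336169]), 'finger_force': 0.0, 'gripper_width': 0.08548009300310037}
scene [[373.10878254   0.         317.88988326]
 [  0.         373.10878254 201.50813841]
 [  0.           0.           1.        ]] [ 0.38923569 -0.24082863  1.31641361]
rod_knob [(array([0.718, 0.348, 0.024]), 0.91), (array([0.498, 0.435, 0.011]), 0.72), (array([ 0.666, -0.058,  0.134]), 0.46)]
rod_tip [(array([0.714, 0.345, 0.019]), 0.87), (array([0.502, 0.435, 0.01 ]), 0.7
[... 1087 characters left out ...]
,  0.15 ]), 0.32)]
rest [(array([0.469, 0.229, 0.007]), 0.7), (array([ 0.522, -0.429,  0.046]), 0.69)]
pump [(array([ 0.613, -0.094,  0.156]), 0.94)]
bore_mouth [(array([ 0.615, -0.095,  0.156]), 0.66), (array([0.499, 0.285, 0.053]), 0.23)]
line_outer [(array([ 0.617, -0.094,  0.153]), 0.89)]
line_mid [(array([ 0.614, -0.093,  0.163]), 0.6)]
stirrer_mid [(array([0.43 , 0.207, 0.05 ]), 0.44)]
beaker [(array([0.779, 0.146, 0.051]), 0.78), (array([ 0.526, -0.428,  0.048]), 0.24)]
bottle [(array([ 0.359, -0.379,  0.092]), 0.76)]
flask [(array([ 0.528, -0.424,  0.048]), 0.84), (array([ 0.616, -0.094,  0.166]), 0.41)]
rod [(array([0.698, 0.339, 0.02 ]), 0.89), (array([0.498, 0.282, 0.052]), 0.54)]
```

View pics/scene1.png

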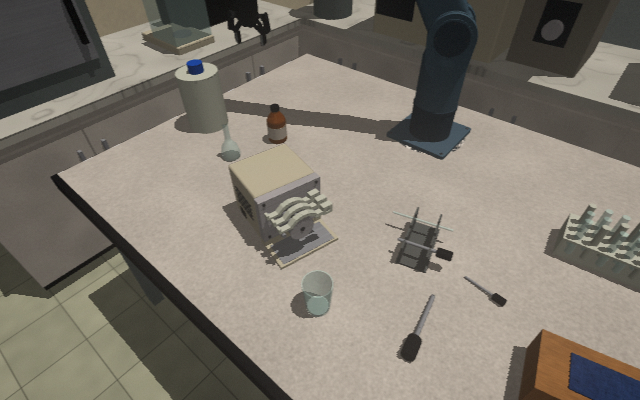

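View pics/top1.png

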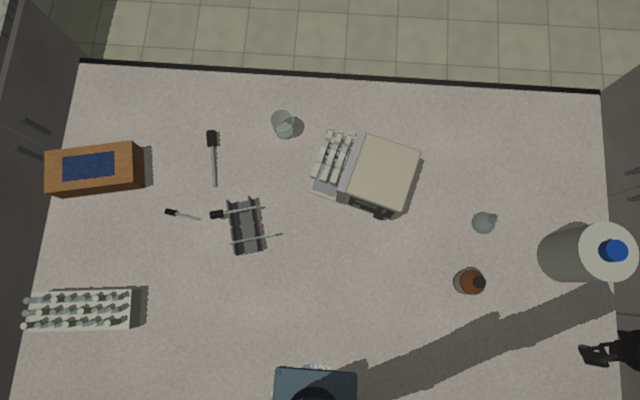

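The scene view shows the rod I need lying in the rest, with its knob at (445,254). A larger rod at (415,340) and a smaller one at (490,292) lie loose on the bench. The pump's white arms are at (300,212). In the top view the rest is at (247,222), the rod's knob at (217,214) and the stirrer at (255,238). The pump is at (375,170), turned about -24°.

```bash
python3 - <<'E'
from h import *
W=np.load("top_W.npy")
def rect(m,n):
    r=cv2.minAreaRect((W[m][:,:2]*1000).astype(np.float32)); print(n,m.sum(),np.round(r[0],1),np.round(r[1],1),r[2],"z",np.round(np.nanmedian(W[m][:,2]),4)); return r
X,Y,Z=W[...,0],W[...,1],W[...,2]
pm=(X>.45)&(X<.75)&(Y>-.3)&(Y<.06)
for a,b in((.165,.2),(.154,.165),(.14,.154),(.12,.14)):
    m=pm&(Z>a)&(Z<b)
    if m.sum()>5: rect(m,(a,b))
print(np.nanmax(Z[pm]), "bench z",np.nanmedian(Z[pm&(Z<.03)]))
# rod in rest
p=(X>.38)&(X<.58)&(Y>.1)&(Y<.33)
rect(p&(Z>.056)&(Z<.07),"knob/wall top"); 
k=p&(Z>.04)&(Y>.265)&(X>.47); rect(k,"knob")
rect(p&(Z>.03),"rest all")
rect(p&(Z>.053)&(Y<.26),"walls")
p=snapshot("top")
im=cv2.resize(p["frame"][100:270,180:440],None,fx=3,fy=3,interpolation=cv2.INTER_CUBIC); cv2.imwrite("pics/topc.png",im)
E
```

```text
(0.165, 0.2) 18 [ 615.1 -141.8] [128.1 141.5] 86.31669616699219 z 0.1656
(0.154, 0.165) 4291 [ 620.  -126.8] [172.4 172.1] 73.65618896484375 z 0.1593
(0.14, 0.154) 385 [629.9 -89.8] [249.5 171.4] 73.66706848144531 z 0.1439
(0.12, 0.14) 1013 [625.7 -87. ] [250.6 164.7] 72.45332336425781 z 0.1304
0.16700984377734712 bench z -2.330896621135009e-05
knob/wall top 270 [465.9 246.5] [149.  124.8] 14.671401023864746 z 0.0594
knob 177 [508.2 293.5] [44.9 54.5] 13.40844440460205 z 0.0574
rest all 704 [465.6 234.6] [162.5 138.7] 39.81208038330078 z 0.0539
walls 220 [462.8 220.1] [136.8 117.1] 37.11931610107422 z 0.058
```

View pics/topc.png

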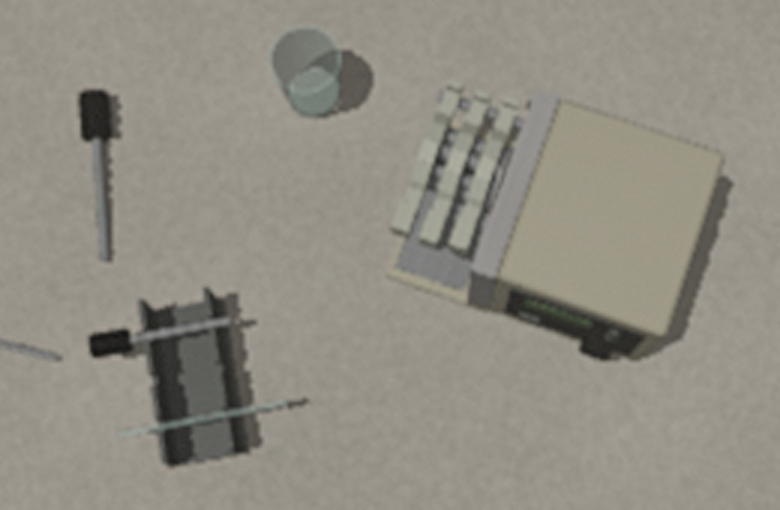

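Call:
jog_arm(travel=[[0.01,0.05,0.03],[0.03,0.1,0.05],[0.06,0.15,0.07],[0.09,0.205,0.08],[0.12,0.26,0.08],[0.15,0.315,0.08],[0.185,0.37,0.08],[0.22,0.425,0.08],[0.255,0.48,0.08],[0.28,0.53,0.08]], rotation=[[0,0,5],[0,0,10],[0,0,15],[0,0,20],[0,0,25],[0,0,31],[0,0,36],[0,0,41],[0,0,46],[0,0,51]], jaw=[100,100,100,90,80,70,65,65,65,65], squeeze=30)

```text
time: 2.6
tcp_pos: [0.5304, -0.0706, 0.3196]
tcp_rot: [179.9, 0.0, 73.8]
wrist_force: [0.7, -0.6, 0.2]
gripper_width: 0.0556
finger_force: 0.0
```

```bash
python3 - <<'E'
from h import *
s=state(); p=snapshot("wrist"); p["st"]=s
print(s["tcp_pos"],s["tcp_rot"],s["joint_positions"],s["time"],p["T_tool_cam"],s["qvel"].max())
np.savez("w1.npz",f=p["frame"],W=pts(p)); cv2.imwrite("pics/w1.png",p["frame"])
E
```

```text
[ 0.53040646 -0.07064228  0.31959271] [1.79942762e+02 7.34181205e-03 7.37996970e+01] [ 24.29761702  16.87808367 -26.51003552  99.03184062   8.18534166
  65.94454047 -20.767192  ] 2.6 [[-4.43331552e-04 -9.45744694e-01 -3.24910415e-01  8.47448250e-02]
 [ 9.99999814e-01 -2.83113986e-04 -5.40388709e-04  4.06074164e-04]
 [ 4.19083071e-04 -3.24910594e-01  9.45744643e-01 -1.35294463e-01]
 [ 0.00000000e+00  0.00000000e+00  0.00000000e+00  1.00000000e+00]] 18.09625536221126
```

View pics/w1.png

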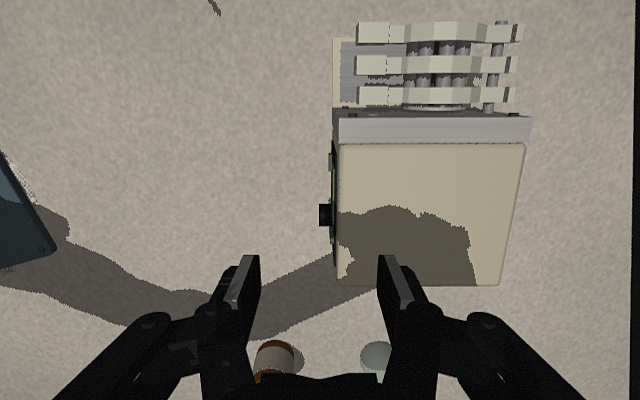

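```bash
python3 - <<'E'
from h import *
W=np.load("w1.npz")["W"]; X,Y,Z=[W[...,i] for i in range(3)]
# drive top
v,u=np.indices(Z.shape)
m=(Z>.15)&(Z<.17)&(v>105)&(v<290)&(u>325)&(u<540)
r=cv2.minAreaRect((W[m][:,:2]*1000).astype(np.float32)); print(r)
print("med z top",np.nanmedian(Z[150:280,350:500]))
a=np.radians(-16.3)
ex=np.array([np.cos(a),np.sin(a)]);ey=np.array([-np.sin(a),np.cos(a)])
o=np.array([.644,-.044])
x=(W[...,:2]-o)@ex*1000; y=(W[...,:2]-o)@ey*1000
for vv in range(22,124,3):
    print(vv, [ (int(uu),round(float(x[vv,uu]),1),round(float(y[vv,uu]),1),round(float(Z[vv,uu]*1000),1)) for uu in (350,358,364,372,384,396)])
# left edge fits per arm
for lo,hi in((10,26),(36,52),(62,78)):
    mm=(y>lo+4)&(y<hi-4)&(Z>.128)&(Z<.15)&(x<-20)
    xs=x[mm]; print(lo,mm.sum(),np.percentile(xs,[0,1,3,5]),np.median(Z[mm&(x<-40)]))
    mm=(x<-35)&(Z>.13)&(x>-70)&(y>lo-8)&(y<hi+8);print("  y",np.percentile(y[mm],[0,2,50,98,100]))
for c in range(340,520,30):
    col=[(vv) for vv in range(95,160) if Z[vv,c]>.15]
    print(c,col[:1], x[col[0],c],y[col[0],c],Z[col[0],c]) if col else 0
E
```

```text
((622.3954467773438, -124.62117004394531), (174.05209350585938, 170.41009521484375), 74.06826782226562)
med z top 0.160896167742628
22 [(350, -62.6, 100.1, -0.4), (358, -53.0, 99.8, 1.7), (364, -62.6, 77.9, 138.6), (372, -55.8, 77.9, 138.8), (384, -45.4, 78.1, 137.7), (396, -6.4, 100.1, 0.0)]
25 [(350, -62.7, 96.5, 1.7), (358, -67.2, 76.1, 135.5), (364, -62.3, 75.8, 137.4), (372, -55.5, 75.7, 138.1), (384, -45.4, 75.6, 138.4), (396, -6.4, 96.6, 1.3)]
28 [(350, -62.6, 93.1, 2.1), (358, -67.1, 73.9, 134.7), (364, -62.4, 73.3, 138.8), (372, -55.4, 73.4, 137.7), (384, -45.2, 73.3, 138.4), (396, -32.8, 74.8, 128.3)]
31 [(350, -62.3, 90.1, -0.0), (358, -67.2, 71.2, 136.9), (364, -62.2, 71.1, 138.0), (372, -55.2, 71.2, 137.5), (384, -44.7, 71.3, 136.2), (396, -32.6, 72.5, 128.2)]
34 [(350, -62.2, 86.8, 0.1), (358, -67.1, 68.9, 137.1), (364, -61.9, 68.9, 136.5), (372, -55.1, 68.8, 137.5), (384, -44.7, 68.9, 137.4), (396, -32.3, 70.2, 127.4)]
37 [(350, -62.2, 83.3, 1.1), (358, -67.0, 66.5, 137.1), (364, -61.9, 66.4, 137.8), (372, -54.9, 66.6, 136.8), (384, -44.6, 66.5, 137.5), (396, -32.3, 67
[... 4667 characters left out ...]
342 [-67.9311438  -67.81622879 -67.73183116 -67.07295131] 0.13768580193301921
  y [36.46067216 36.52509906 44.04246915 52.13564016 52.23876488]
62 379 [-67.33834291 -67.18450377 -67.04950634 -66.40980239] 0.1377211675155488
  y [61.97794136 62.14578539 69.77547005 77.98715814 78.17466154]
340 [118] -82.42439329986294 0.03236644386210444 0.15814086419860407
370 [118] -56.10003512393575 -0.0571870179917191 0.1568117063661335
400 [117] -28.53759339000839 0.3131873950937007 0.15101868203345828
430 [117] -2.3296342689189324 0.48754071270421695 0.15260851586664742
460 [117] 23.271770902965763 0.7317871610015924 0.15499087995145733
490 [117] 49.343791304707686 0.8196527000211262 0.15561239606565336
```

The wrist view shows the three eyes at (372,33), (372,65) and (372,95), with the plate's edge at v≈117. The eyes' tops are at 0.1375 m and the y spans match 62–78, 36–52 and 10–26. Next I look at the rest from close by.

Call:
jog_arm(travel=[[0,0.04,0],[-0.005,0.08,0],[-0.01,0.12,-0.01],[-0.015,0.17,-0.02],[-0.02,0.22,-0.03],[-0.025,0.26,-0.04],[-0.03,0.28,-0.05],[-0.03,0.28,-0.05],[-0.03,0.28,-0.05],[-0.03,0.28,-0.05]], rotation=[[0,0,4],[0,0,8],[0,0,12],[0,0,17],[0,0,22],[0,0,25],[0,0,25],[0,0,25],[0,0,25],[0,0,25]], jaw=[65,65,65,65,65,65,65,65,65,65])

```text
time: 3.9
tcp_pos: [0.5002, 0.2064, 0.2697]
tcp_rot: [180.0, 0.0, 98.5]
wrist_force: [-1.5, 0.8, 0.4]
gripper_width: 0.0556
finger_force: 0.0
```

```bash
python3 - <<'E'
from h import *
# refine pump from w1
W=np.load("w1.npz")["W"]; Z=W[...,2]; v,u=np.indices(Z.shape)
m=(abs(Z-.1585)<.006)&(v>112)&(v<290)&(u>325)&(u<540)&(v<230)
m=cv2.morphologyEx(m.astype(np.uint8),cv2.MORPH_OPEN,np.ones((3,3)))>0
P=W[m][:,:2]*1000; print(cv2.minAreaRect(P.astype(np.float32)))
s=state(); p=snapshot("wrist"); p["st"]=s
print(s["tcp_pos"],s["tcp_rot"],s["joint_positions"],s["time"])
W=pts(p); np.savez("w2.npz",f=p["frame"],W=W); cv2.imwrite("pics/w2.png",p["frame"])
X,Y,Z=[W[...,i] for i in range(3)]
for t in ("rod_knob","rod_tip","rod","rest","stirrer_mid"): print(t,[(np.round(d["xyz"],4),round(d["conf"],2)) for d in recognise(p,t)][:4])
E
```

```text
((631.0703735351562, -94.36538696289062), (107.74302673339844, 170.41635131835938), 74.13523864746094)
[0.50016293 0.20642803 0.26969159] [1.79957306e+02 3.59146373e-02 9.85401338e+01] [  1.77649936  22.28898506 -36.92339499 101.28705961  15.09936518
  61.39869957 -31.8487357 ] 3.9
rod_knob [(array([0.6985, 0.3431, 0.0189]), 0.93), (array([0.505 , 0.2938, 0.0551]), 0.65)]
rod_tip [(array([0.5   , 0.2842, 0.0541]), 0.94), (array([0.7035, 0.3413, 0.025 ]), 0.69), (array([0.4892, 0.3675, 0.007 ]), 0.66)]
rod [(array([0.7049, 0.3451, 0.0196]), 0.82), (array([0.5052, 0.2898, 0.0564]), 0.64), (array([ 0.5924, -0.0221,  0.0339]), 0.64)]
rest [(array([0.4706, 0.2295, 0.0075]), 0.95)]
stirrer_mid [(array([0.4329, 0.216 , 0.0553]), 0.68)]
```

View pics/w2.png

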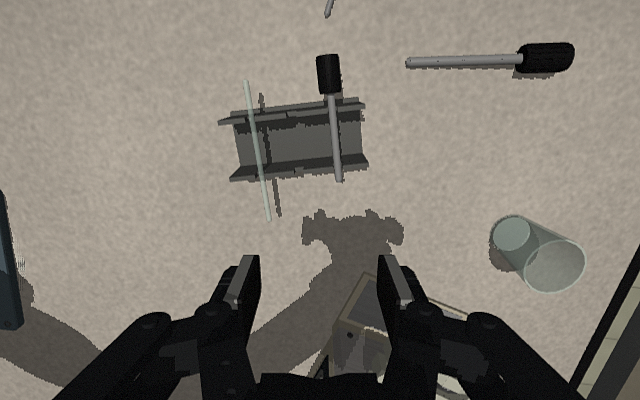

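The wrist view shows the rod's knob at (328,74) and its shank running to (340,182) over the rest. The stirrer lies from (247,82) to (269,220).

```bash
python3 - <<'E'
from h import *
D=np.load("w2.npz"); W=D["W"];f=D["f"]; X,Y,Z=[W[...,i] for i in range(3)]
v,u=np.indices(Z.shape)
k=(u>310)&(u<346)&(v>48)&(v<96)&(Z>.035)&(f.max(-1)<70)
sh=(u>322)&(u<350)&(v>97)&(v<186)&(Z>.05)&(f.min(-1)>60)
print(k.sum(),sh.sum())
for n,m in(("knob",k),("shank",sh)):
    P=W[m]*1000; print(n,np.round(np.nanpercentile(P,[1,50,99],axis=0),1)); 
    print(cv2.minAreaRect(P[:,:2].astype(np.float32)))
    l=cv2.fitLine(P[:,:2].astype(np.float32),cv2.DIST_HUBER,0,.01,.01).ravel(); print("line",l, "yaw",np.degrees(np.arctan2(-l[0],l[1])))
# row-centres
rows=[]
for r in range(52,184,4):
    c=np.where((k|sh)[r])[0]
    if len(c): q=W[r,c]*1000; rows.append((r,c[0],c[-1],*np.round([q[:,0].min(),q[:,0].max(),q[:,1].mean(),q[:,2].max()],1)))
for q in rows: print(*q)
E
```

```text
892 790
knob [[483.3 283.3  51.5]
 [496.6 301.6  60. ]
 [509.7 319.2  63.1]]
((497.0443420410156, 300.747802734375), (22.862598419189453, 36.8526496887207), 14.845250129699707)
line [ 3.0196470e-01 -9.5331913e-01  4.9652847e+02  3.0120258e+02] yaw -162.42435
shank [[497.4 194.8  51.3]
 [513.3 239.7  54.5]
 [531.6 278.9  61.9]]
((515.17919921875, 236.40386962890625), (27.644195556640625, 89.14071655273438), 8.766984939575195)
line [ 2.4081561e-01 -9.7057086e-01  5.1333154e+02  2.3856206e+02] yaw -166.06532
56 317 337 483.1 502.3 317.1 62.7
60 316 338 482.7 503.8 313.6 62.8
64 316 339 483.2 505.6 310.2 63.3
68 317 339 484.7 506.2 306.7 62.9
72 317 339 485.2 506.6 303.1 62.2
76 318 340 486.8 508.5 299.7 62.2
80 318 340 487.3 508.9 296.0 62.8
84 318 340 487.9 509.5 292.4 62.8
88 319 341 489.4 511.3 288.9 63.1
92 320 339 491.0 509.7 285.1 62.6
100 328 334 500.2 506.2 277.6 55.3
104 328 334 500.8 506.8 273.8 54.8
108 323 349 496.3 521.9 270.9 61.9
112 323 335 496.8 509.1 265.9 61.3
116 329 335 503.6 509.8 262.2 55.7
120 330 336 505.3 511.5 258.4 55.6
124 330 336 506.0 512.1 254.4 55.0
128 330 337 506.6 513.9 250.4 55.1
132 331 337 508.3 514.7 246.5 55.5
136 331 337 509.0 515.2 242.3 54.4
140 331 338 509.7 516.9 238.3 55.0
144 332 338 511.5 517.5 234.3 55.4
148 332 338 512.1 518.3 230.1 55.2
152 332 339 512.8 520.2 225.9 56.7
156 333 339 514.5 520.9 221.7 55.4
160 333 340 515.3 522.6 217.5 54.9
164 334 340 517.1 523.3 213.3 55.1
168 323 349 505.6 532.8 209.8 61.7
172 323 341 506.3 526.0 204.4 58.8
176 335 341 520.3 526.7 200.3 55.5
180 335 341 521.1 527.4 195.9 55.8
```

Call:
jog_arm(travel=[[-0.001,0.045,-0.02],[-0.003,0.09,-0.05],[-0.003,0.095,-0.09],[-0.003,0.095,-0.13],[-0.003,0.095,-0.17],[-0.003,0.095,-0.2],[-0.003,0.095,-0.22],[-0.003,0.095,-0.23],[-0.003,0.095,-0.23],[-0.003,0.095,-0.23]], rotation=[[0,0,3],[0,0,6],[0,0,6],[0,0,6],[0,0,6],[0,0,6],[0,0,6],[0,0,6],[0,0,6],[0,0,6]], jaw=[65,60,60,60,60,60,60,60,60,45])

```text
time: 5.45
tcp_pos: [0.4971, 0.3034, 0.0404]
tcp_rot: [179.9, -0.0, 104.7]
wrist_force: [0.3, 0.5, -0.3]
gripper_width: 0.0386
finger_force: 0.0
```

```bash
python3 - <<'E'
from h import *
s=state(); p=snapshot("wrist"); print(s["tcp_pos"],s["tcp_rot"],s["wrist_force"],s["moment"])
cv2.imwrite("pics/w3.png",p["frame"])
E
```

```text
[0.4970888  0.30342146 0.0403569 ] [ 1.79900018e+02 -3.32878264e-02  1.04668540e+02] [ 0.25162449  0.47876883 -0.31644495] [ 0.04342706  0.021774   -0.01159269]
```

View pics/w3.png

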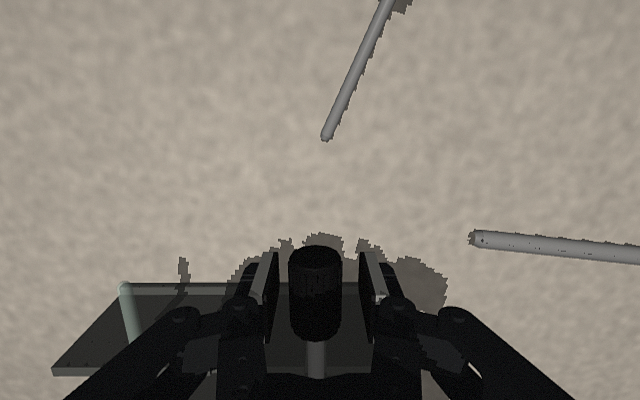

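The view shows the knob at (316,292), midway between the pads and in line with them. I close the jaws now.

Call:
jog_arm(travel=[[0,0,-0.001],[0,0,-0.001],[0,0,-0.001],[0,0,-0.001],[0,0,-0.001],[0,0,-0.001],[0,0,-0.001],[0,0,-0.001],[0,0,-0.001],[0,0,-0.001]], rotation=[[0,0,0],[0,0,0],[0,0,0],[0,0,0],[0,0,0],[0,0,0],[0,0,0],[0,0,0],[0,0,0],[0,0,0]], jaw=[20,10,10,10,10,10,10,10,10,10], squeeze=60)

```text
time: 6.75
tcp_pos: [0.4968, 0.3031, 0.0385]
tcp_rot: [179.9, -0.0, 104.7]
wrist_force: [2.3, 0.9, 5.7]
gripper_width: 0.02
finger_force: 58.6
```

```bash
python3 - <<'E'
from h import *
s=state(); print(s["tcp_pos"],s["tcp_rot"],s["wrist_force"],s["moment"],s["gripper_width"],s["finger_force"],s["time"])
E
```

```text
[0.49680368 0.30314795 0.03849173] [ 1.79948594e+02 -1.64509489e-02  1.04682910e+02] [2.32345004 0.91145931 5.67186158] [-0.05543871 -0.57735088  0.11137359] 0.020023343321578672 58.60363841056824 6.75
```

Call:
jog_arm(travel=[[0,0,0.02],[0,0,0.05],[0,0,0.09],[0.02,-0.015,0.12],[0.055,-0.045,0.12],[0.095,-0.08,0.12],[0.13,-0.108,0.12],[0.154,-0.128,0.12],[0.154,-0.128,0.1],[0.154,-0.128,0.09]], rotation=[[0,0,0],[0,0,0],[0,0,0],[0,0,-5],[0,0,-12],[0,0,-19],[0,0,-26],[0,0,-30.6],[0,0,-30.6],[0,0,-30.6]], jaw=[10,10,10,10,10,10,10,10,10,10])

```text
time: 8.0
tcp_pos: [0.6479, 0.1756, 0.1266]
tcp_rot: [-179.8, 0.1, 74.2]
wrist_force: [-0.5, -0.2, -0.7]
gripper_width: 0.0207
finger_force: 59.2
```

```bash
python3 - <<'E'
from h import *
s=state(); print(s["tcp_pos"],s["tcp_rot"],s["wrist_force"],s["moment"],s["gripper_width"],s["finger_force"],s["time"])
a=np.radians(-15.87);ex=np.array([np.cos(a),np.sin(a)]);ey=np.array([-np.sin(a),np.cos(a)]);b=np.array([.5973,-.0303])
d=s["tcp_pos"][:2]-b; print("tcp in bore frame",d@ex*1000,d@ey*1000)
for n in ("top","scene"):
    p=snapshot(n); W=pts(p)
    x=(W[...,:2]-b)@ex*1000; y=(W[...,:2]-b)@ey*1000; Z=W[...,2]*1000
    np.savez(n+"2.npz",f=p["frame"],W=W)
    m=(abs(x+5)<15)&(y>82)&(y<172)&(Z>118)&(Z<160)
    v,u=np.where(m); print(n,m.sum(), u.min() if len(u) else 0,u.max()if len(u) else 0)
    ys=y[m]
    for lo in range(80,172,8):
        q=m&(y>=lo)&(y<lo+8)
        if q.sum(): print(lo,q.sum(),np.round([x[q].min(),x[q].max(),np.median(x[q]),Z[q].max(),np.median(Z[q])],1))
    print("ymin",ys.min() if len(ys) else None)
    v0,u0=(100,290) if n=="top" else (150,230)
    cv2.imwrite(f"pics/{n}2.png",cv2.resize(p["frame"][v0:v0+110,u0:u0+160],None,fx=5,fy=5,interpolation=cv2.INTER_CUBIC))
E
```

```text
[0.64786928 0.17559843 0.12657737] [-1.79764474e+02  6.28694548e-02  7.41900463e+01] [-0.54340092 -0.17853193 -0.65583382] [0.03569301 0.0734073  0.04301341] 0.020691263409914975 59.17540490627289 8.0
tcp in bore frame -7.6622666999230935 211.87898930902423
top 0 0 0
ymin None
scene 67 333 353
96 5 [ -9.9  -4.2  -6.8 139.6 139.3]
104 11 [ -9.6  -4.4  -6.4 141.6 139.3]
112 10 [-10.5  -4.7  -7.7 141.  138.5]
120 10 [ -9.   -3.9  -5.7 141.4 139. ]
128 11 [-10.4  -4.   -6.3 142.3 139.3]
136 11 [-10.2  -4.3  -7.1 141.6 138.6]
144 5 [-10.   -4.3  -6.  140.6 139.7]
160 1 [ -8.7  -8.7  -8.7 139.  139. ]
168 3 [ -7.5  -4.4  -4.9 142.5 141.1]
ymin 99.22798517310555
```

View pics/scene2.png

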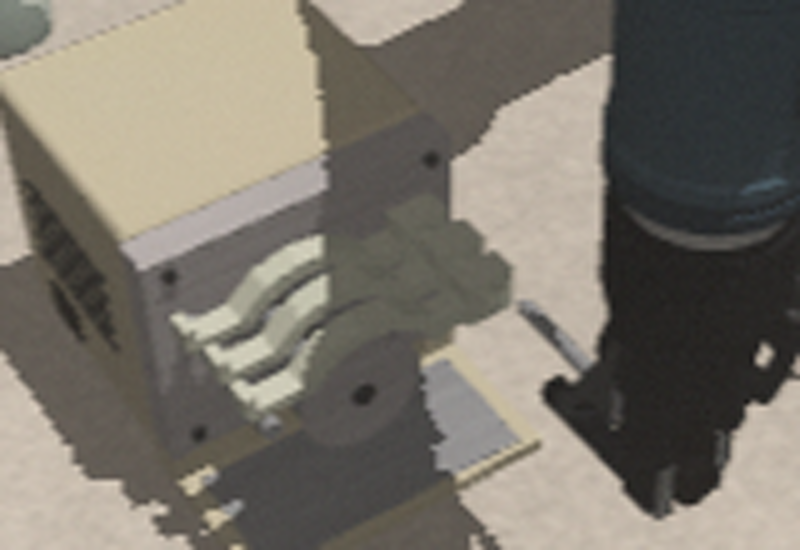

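The scene crop shows the rod held level, its tip at (525,305), just outside the outermost eye. I now line up the height and the sideways position.

Call:
jog_arm(travel=[[0.001,0,-0.004],[0.002,-0.001,-0.009],[0.002,-0.001,-0.013],[0.002,-0.001,-0.013],[0.002,-0.001,-0.013],[0.002,-0.001,-0.013],[0.002,-0.001,-0.013],[0.002,-0.001,-0.013],[0.002,-0.001,-0.013],[0.002,-0.001,-0.013]], rotation=[[0,0,0],[0,0,0],[0,0,0],[0,0,0],[0,0,0],[0,0,0],[0,0,0],[0,0,0],[0,0,0],[0,0,0]], jaw=[10,10,10,10,10,10,10,10,10,10])

```text
time: 9.35
tcp_pos: [0.6524, 0.1739, 0.1153]
tcp_rot: [180.0, 0.0, 74.1]
wrist_force: [0.3, -0.9, -1.0]
gripper_width: 0.0205
finger_force: 59.2
```

```bash
cat >> h.py <<'E'
a=np.radians(-15.87);ex=np.array([np.cos(a),np.sin(a)]);ey=np.array([-np.sin(a),np.cos(a)]);b=np.array([.5973,-.0303])
def rep():
    s=state(); d=s["tcp_pos"][:2]-b; f=s["wrist_force"]; m=s["moment"]
    print("t",s["time"],"lat %.1f tip_y %.1f rodz %.1f"%(d@ex*1000,d@ey*1000-113.5,s["tcp_pos"][2]*1000+11.5),"rot",np.round(s["tcp_rot"],2),"F lat %.1f y %.1f z %.1f"%(f[:2]@ex,f[:2]@ey,f[2]),"M %.2f %.2f %.2f"%(m[:2]@ex,m[:2]@ey,m[2]),s["gripper_width"])
E
python3 - <<'E'
from h import *
rep()
# scene: eyes' outer face + rod
p=snapshot("scene"); W=pts(p); x=(W[...,:2]-b)@ex*1000; y=(W[...,:2]-b)@ey*1000; Z=W[...,2]*1000
m=(abs(x+5)<12)&(y>82)&(y<150)&(Z>105)&(Z<150)
print(np.median(x[m]),y[m].min(),np.median(Z[m]),np.percentile(Z[m],95))
for lo in(10,36,62):
    q=(y>lo+3)&(y<lo+13)&(Z>125)&(Z<150)&(x<-0)&(x>-40)
    if q.sum(): print(lo,q.sum(),np.round([x[q].min(),np.median(Z[q])],1))
# wrist-image eye edges, both sides
W=np.load("w1.npz")["W"]; x=(W[...,:2]-b)@ex*1000; y=(W[...,:2]-b)@ey*1000; Z=W[...,2]*1000
for lo in(10,36,62):
    L=[];R=[]
    for r in range(15,112):
        c=[u for u in range(350,400) if lo+2<y[r,u]<lo+14 and Z[r,u]>134.5]
        if len(c)>15: L.append(x[r,c[0]]);R.append(x[r,c[-1]])
    print(lo,len(L),"edges",np.round([np.median(L),np.median(R),np.median(L)+np.median(R)],2), "centre",(np.median(L)+np.median(R))/2)
E
```

```text
t 9.35 lat -2.8 tip_y 98.0 rodz 126.8 rot [180.     0.    74.08] F lat 0.5 y -0.8 z -1.0 M 0.00 0.00 0.03 0.02047746328251782
-0.9782821520853865 97.7319075700467 129.35494377275302 131.77838116907057
10 15 [-14.6 137.7]
36 25 [-18.3 137.5]
62 24 [-17.2 137.3]
10 14 edges [-15.39  10.12  -5.27] centre -2.635542131610995
36 15 edges [-18.76   6.68 -12.07] centre -6.0372518086169755
62 16 edges [-17.88   7.63 -10.26] centre -5.128086475251429
```

Call:
jog_arm(travel=[[-0.002,0.001,-0.002],[-0.002,0.001,-0.002],[-0.0034,-0.0038,-0.002],[-0.0047,-0.0086,-0.002],[-0.0061,-0.0134,-0.002],[-0.0069,-0.0163,-0.002],[-0.0074,-0.0182,-0.002],[-0.0079,-0.0197,-0.002],[-0.0079,-0.0197,-0.002],[-0.0079,-0.0197,-0.002]], rotation=[[0,0,0],[0,0,0],[0,0,0],[0,0,0],[0,0,0],[0,0,0],[0,0,0],[0,0,0],[0,0,0],[0,0,0]], jaw=[10,10,10,10,10,10,10,10,10,10])

```text
time: 10.65
tcp_pos: [0.6445, 0.1543, 0.1133]
tcp_rot: [180.0, -0.0, 74.1]
wrist_force: [1.1, -0.1, -0.0]
gripper_width: 0.0202
finger_force: 59.3
```

```bash
python3 - <<'E'
from h import *
rep()
p=snapshot("scene"); W=pts(p); x=(W[...,:2]-b)@ex*1000; y=(W[...,:2]-b)@ey*1000; Z=W[...,2]*1000
m=(abs(x+5)<12)&(y>80)&(y<130)&(Z>105)&(Z<150)
print(np.median(x[m]),y[m].min(),np.median(Z[m]),np.percentile(Z[m],95))
rep()
E
```

```text
t 10.65 lat -5.1 tip_y 77.0 rodz 124.8 rot [180.    -0.    74.09] F lat 1.1 y 0.2 z -0.0 M -0.04 -0.03 0.02 0.02016213355519742
-3.52471225489737 80.80783120234999 127.23204610974842 129.16729581089052
t 10.7 lat -5.1 tip_y 77.0 rodz 124.8 rot [180.    -0.    74.09] F lat -0.0 y 0.0 z -0.3 M 0.01 -0.10 0.03 0.020367245911543957
```

Call:
jog_arm(travel=[[-0.0003,-0.001,0],[-0.0006,-0.002,0],[-0.0008,-0.003,0],[-0.0011,-0.004,0],[-0.0014,-0.005,0],[-0.0017,-0.006,0],[-0.002,-0.007,0],[-0.0022,-0.0078,0],[-0.0022,-0.0078,0],[-0.0022,-0.0078,0]], rotation=[[0,0,0],[0,0,0],[0,0,0],[0,0,0],[0,0,0],[0,0,0],[0,0,0],[0,0,0],[0,0,0],[0,0,0]], jaw=[10,10,10,10,10,10,10,10,10,10])

```text
time: 11.95
tcp_pos: [0.6423, 0.1462, 0.1133]
tcp_rot: [180.0, 0.0, 74.1]
wrist_force: [-0.1, -0.1, -0.1]
gripper_width: 0.0201
finger_force: 59.3
```

```bash
python3 - <<'E'
from h import *
rep(); snapshot("top"); rep()
E
```

```text
t 11.95 lat -5.0 tip_y 68.6 rodz 124.8 rot [1.800e+02 2.000e-02 7.408e+01] F lat -0.1 y -0.1 z -0.1 M -0.04 -0.19 0.07 0.02005257741247541
t 12.0 lat -5.0 tip_y 68.6 rodz 124.7 rot [-1.800e+02  2.000e-02  7.407e+01] F lat 1.4 y 0.8 z -1.0 M 0.02 -0.20 0.16 0.02034842221456508
```

Call:
jog_arm(travel=[[-0.0005,-0.0019,0],[-0.001,-0.0038,0],[-0.0015,-0.0056,0],[-0.0021,-0.0075,0],[-0.0026,-0.0094,0],[-0.0031,-0.0113,0],[-0.0037,-0.0131,0],[-0.0047,-0.0128,0],[-0.0047,-0.0128,0],[-0.0047,-0.0128,0]], rotation=[[0,0,0],[0,0,0],[0,0,0],[0,0,0],[0,0,0],[0,0,0],[0,0,0],[0,0,0],[0,0,0],[0,0,0]], jaw=[10,10,10,10,10,10,10,10,10,10])

```text
time: 13.25
tcp_pos: [0.6376, 0.1332, 0.1132]
tcp_rot: [-180.0, 0.0, 74.1]
wrist_force: [0.8, -1.1, 0.7]
gripper_width: 0.0202
finger_force: 59.3
```

```bash
python3 - <<'E'
from h import *
rep(); p=snapshot("top"); rep()
E
```

```text
t 13.25 lat -6.0 tip_y 54.8 rodz 124.7 rot [-1.800e+02  4.000e-02  7.407e+01] F lat 1.1 y -0.9 z 0.7 M -0.22 -0.29 0.13 0.020197903771411684
t 13.3 lat -6.0 tip_y 54.8 rodz 124.7 rot [-1.7999e+02  4.0000e-02  7.4070e+01] F lat 1.2 y -1.4 z -0.3 M -0.25 -0.25 0.18 0.01986171255971622
```

Call:
jog_arm(travel=[[-0.0003,-0.001,0],[-0.0006,-0.002,0],[-0.0008,-0.003,0],[-0.0011,-0.004,0],[-0.0014,-0.005,0],[-0.0017,-0.006,0],[-0.002,-0.007,0],[-0.0024,-0.0085,0],[-0.0024,-0.0085,0],[-0.0024,-0.0085,0]], rotation=[[0,0,0],[0,0,0],[0,0,0],[0,0,0],[0,0,0],[0,0,0],[0,0,0],[0,0,0],[0,0,0],[0,0,0]], jaw=[10,10,10,10,10,10,10,10,10,10])

```text
time: 14.55
tcp_pos: [0.6351, 0.1247, 0.1132]
tcp_rot: [-180.0, 0.0, 74.1]
wrist_force: [0.3, -1.0, 0.6]
gripper_width: 0.0204
finger_force: 59.3
```

```bash
python3 - <<'E'
from h import *
rep(); p=snapshot("top"); rep()
E
```

```text
t 14.55 lat -6.0 tip_y 45.9 rodz 124.7 rot [-1.7999e+02  3.0000e-02  7.4060e+01] F lat 0.6 y -0.9 z 0.6 M -0.05 -0.27 0.15 0.020425410896173564
t 14.6 lat -6.1 tip_y 45.9 rodz 124.7 rot [-1.7999e+02  4.0000e-02  7.4070e+01] F lat 0.9 y 1.0 z 0.5 M -0.05 -0.21 0.11 0.02014041759764305
```

Call:
jog_arm(travel=[[-0.0006,-0.0022,0],[-0.0013,-0.0046,0],[-0.002,-0.007,0],[-0.0027,-0.0096,0],[-0.0035,-0.0125,0],[-0.0043,-0.0153,0],[-0.0032,-0.0156,0],[-0.002,-0.0159,0],[-0.001,-0.0162,0],[-0.001,-0.0162,0]], rotation=[[0,0,0],[0,0,0],[0,0,0],[0,0,0],[0,0,0],[0,0,0],[0,0,0],[0,0,0],[0,0,0],[0,0,0]], jaw=[10,10,10,10,10,10,10,10,10,10])

```text
time: 15.85
tcp_pos: [0.6334, 0.1088, 0.1129]
tcp_rot: [-179.9, 0.1, 74.1]
wrist_force: [-3.5, -0.5, 1.6]
gripper_width: 0.02
finger_force: 59.7
```

```bash
python3 - <<'E'
from h import *
rep(); p=snapshot("scene"); rep()
W=pts(p); x=(W[...,:2]-b)@ex*1000; y=(W[...,:2]-b)@ey*1000; Z=W[...,2]*1000
for lo in(10,36,62):
    q=(y>lo+3)&(y<lo+13)&(Z>125)&(Z<150)&(x<-0)&(x>-40)
    if q.sum(): print(lo,q.sum(),np.round([x[q].min(),np.median(Z[q])],1))
E
```

```text
t 15.85 lat -3.3 tip_y 30.1 rodz 124.4 rot [-1.7991e+02  5.0000e-02  7.4060e+01] F lat -3.2 y -1.5 z 1.6 M -0.37 0.66 -0.25 0.020015537334674233
t 15.9 lat -3.2 tip_y 30.2 rodz 124.4 rot [-1.7992e+02  4.0000e-02  7.4070e+01] F lat -3.4 y -0.6 z 0.0 M -0.30 0.61 -0.25 0.020629445431947002
10 20 [-14.9 137.8]
36 21 [-16.8 137.9]
62 8 [ -6.1 137. ]
```

Call:
jog_arm(travel=[[0.0005,-0.0001,0.0004],[0.0002,-0.0012,0.0004],[-0.0001,-0.0022,0.0004],[-0.0004,-0.0032,0.0004],[-0.0006,-0.0042,0.0004],[-0.0009,-0.0052,0.0004],[-0.0012,-0.0062,0.0004],[-0.0016,-0.0075,0.0004],[-0.0022,-0.0097,0.0004],[-0.0022,-0.0097,0.0004]], rotation=[[0,0,0],[0,0,0],[0,0,0],[0,0,0],[0,0,0],[0,0,0],[0,0,0],[0,0,0],[0,0,0],[0,0,0]], jaw=[10,10,10,10,10,10,10,10,10,10])

```text
time: 17.15
tcp_pos: [0.632, 0.0986, 0.1137]
tcp_rot: [180.0, 0.0, 74.1]
wrist_force: [-2.9, 1.8, 1.5]
gripper_width: 0.0201
finger_force: 59.7
```

```bash
python3 - <<'E'
from h import *
rep(); p=snapshot("scene"); rep()
E
```

```text
t 17.15 lat -1.9 tip_y 20.0 rodz 125.2 rot [1.800e+02 3.000e-02 7.405e+01] F lat -3.3 y 0.9 z 1.5 M 0.23 0.60 -0.22 0.020146176482672622
t 17.2 lat -1.9 tip_y 20.0 rodz 125.1 rot [-1.800e+02  4.000e-02  7.406e+01] F lat -2.5 y 1.4 z -0.0 M 0.19 0.56 -0.25 0.02031093078323675
```

Call:
jog_arm(travel=[[-0.0006,-0.0022,0],[-0.0012,-0.0044,0],[-0.0019,-0.0067,0],[-0.0026,-0.0094,0],[-0.0034,-0.0122,0],[-0.0042,-0.0149,0],[-0.0033,-0.0151,0],[-0.0024,-0.0154,0],[-0.0024,-0.0154,0],[-0.0024,-0.0154,0]], rotation=[[0,0,0],[0,0,0],[0,0,0],[0,0,0],[0,0,0],[0,0,0],[0,0,0],[0,0,0],[0,0,0],[0,0,0]], jaw=[10,10,10,10,10,10,10,10,10,10])

```text
time: 18.45
tcp_pos: [0.6294, 0.0831, 0.1135]
tcp_rot: [-180.0, 0.1, 74.1]
wrist_force: [-3.5, -0.4, 1.3]
gripper_width: 0.0203
finger_force: 59.8
```

```bash
python3 - <<'E'
from h import *
rep(); p=snapshot("scene"); rep()
E
```

```text
t 18.45 lat -0.1 tip_y 4.4 rodz 125.0 rot [-1.7999e+02  6.0000e-02  7.4060e+01] F lat -3.3 y -1.4 z 1.3 M -0.30 0.63 -0.17 0.020276946377538803
t 18.5 lat -0.1 tip_y 4.4 rodz 125.0 rot [-1.7999e+02  6.0000e-02  7.4060e+01] F lat -3.0 y -1.5 z 1.4 M -0.34 0.65 -0.25 0.02032427441370241
```

Call:
jog_arm(travel=[[-0.0002,-0.0008,0],[-0.0004,-0.0016,0],[-0.0007,-0.0024,0],[-0.0009,-0.0032,0],[-0.0011,-0.004,0],[-0.0013,-0.0046,0],[-0.0015,-0.0052,0],[-0.0016,-0.0058,0],[-0.0016,-0.0058,0],[-0.0016,-0.0058,0]], rotation=[[0,0,0],[0,0,0],[0,0,0],[0,0,0],[0,0,0],[0,0,0],[0,0,0],[0,0,0],[0,0,0],[0,0,0]], jaw=[10,10,10,10,10,10,10,10,10,10])

```text
time: 19.75
tcp_pos: [0.628, 0.0783, 0.1137]
tcp_rot: [180.0, -0.0, 74.1]
wrist_force: [-2.6, 4.0, 1.1]
gripper_width: 0.0198
finger_force: 59.8
```

```bash
python3 - <<'E'
from h import *
rep(); p=snapshot("scene"); rep()
E
```

```text
t 19.75 lat -0.2 tip_y -0.7 rodz 125.2 rot [ 1.800e+02 -2.000e-02  7.409e+01] F lat -3.6 y 3.2 z 1.1 M 0.64 0.72 -0.16 0.01975236570783696
t 19.8 lat -0.2 tip_y -0.7 rodz 125.2 rot [-1.800e+02 -2.000e-02  7.409e+01] F lat -4.0 y 3.8 z 0.4 M 0.62 0.67 -0.16 0.020288637746999953
```

Call:
jog_arm(travel=[[0.0003,-0.0001,0],[0.0006,-0.0002,0],[0.0009,-0.0003,0],[0.0012,-0.0003,0],[0.0012,-0.0003,0],[0.0012,-0.0003,0],[0.0012,-0.0003,0],[0.0012,-0.0003,0],[0.0012,-0.0003,0],[0.0012,-0.0003,0]], rotation=[[0,0,0],[0,0,0],[0,0,0],[0,0,0],[0,0,0],[0,0,0],[0,0,0],[0,0,0],[0,0,0],[0,0,0]], jaw=[10,10,10,10,10,10,10,10,10,10])

```text
time: 21.05
tcp_pos: [0.6288, 0.078, 0.1136]
tcp_rot: [-180.0, -0.0, 74.1]
wrist_force: [-3.0, 3.5, 1.0]
gripper_width: 0.0204
finger_force: 59.9
```

```bash
python3 - <<'E'
from h import *
rep(); p=snapshot("scene"); rep()
E
```

```text
t 21.05 lat 0.7 tip_y -0.7 rodz 125.1 rot [-179.95   -0.     74.08] F lat -3.9 y 2.5 z 1.0 M 0.60 0.95 -0.32 0.02043814019069787
t 21.1 lat 0.7 tip_y -0.7 rodz 125.2 rot [-179.95   -0.     74.08] F lat -4.6 y 4.4 z 1.5 M 0.63 0.92 -0.26 0.020009417749065072
```

Call:
jog_arm(travel=[[-0.0001,-0.0005,0],[-0.0003,-0.001,0],[-0.0004,-0.0015,0],[-0.0004,-0.0015,0],[-0.0004,-0.0015,0],[-0.0004,-0.0015,0],[-0.0004,-0.0015,0],[-0.0004,-0.0015,0],[-0.0004,-0.0015,0],[-0.0004,-0.0015,0]], rotation=[[0,0,0],[0,0,0],[0,0,0],[0,0,0],[0,0,0],[0,0,0],[0,0,0],[0,0,0],[0,0,0],[0,0,0]], jaw=[10,10,10,10,10,10,10,10,10,10])

```text
time: 22.35
tcp_pos: [0.6283, 0.0764, 0.1136]
tcp_rot: [-179.9, 0.0, 74.1]
wrist_force: [-3.8, 3.9, 1.4]
gripper_width: 0.0204
finger_force: 59.8
```

```bash
python3 - <<'E'
from h import *
rep(); p=snapshot("scene"); rep()
E
```

```text
t 22.35 lat 0.7 tip_y -2.4 rodz 125.1 rot [-1.7995e+02  1.0000e-02  7.4080e+01] F lat -4.7 y 2.7 z 1.4 M 0.60 0.91 -0.26 0.020351743212049276
t 22.4 lat 0.7 tip_y -2.4 rodz 125.1 rot [-1.7995e+02  1.0000e-02  7.4080e+01] F lat -3.7 y 1.9 z 1.2 M 0.57 0.89 -0.31 0.02024882686513183
```

Call:
jog_arm(travel=[[-0.0001,-0.0005,0],[-0.0003,-0.001,0],[-0.0004,-0.0014,0],[-0.0005,-0.0019,0],[-0.0007,-0.0024,0],[-0.0008,-0.0029,0],[-0.0008,-0.0029,0],[-0.0008,-0.0029,0],[-0.0008,-0.0029,0],[-0.0008,-0.0029,0]], rotation=[[0,0,0],[0,0,0],[0,0,0],[0,0,0],[0,0,0],[0,0,0],[0,0,0],[0,0,0],[0,0,0],[0,0,0]], jaw=[10,10,10,10,10,10,10,10,10,10])

```text
time: 23.65
tcp_pos: [0.6275, 0.0736, 0.1136]
tcp_rot: [-179.9, 0.0, 74.1]
wrist_force: [-3.7, 4.1, 2.1]
gripper_width: 0.0203
finger_force: 59.9
```

```bash
python3 - <<'E'
from h import *
rep(); p=snapshot("scene"); rep()
E
```

```text
t 23.65 lat 0.7 tip_y -5.3 rodz 125.1 rot [-1.7995e+02  1.0000e-02  7.4080e+01] F lat -4.7 y 2.9 z 2.1 M 0.62 0.98 -0.24 0.020268849432574714
t 23.7 lat 0.7 tip_y -5.3 rodz 125.1 rot [-1.7994e+02  1.0000e-02  7.4080e+01] F lat -4.2 y 4.0 z 1.1 M 0.54 0.88 -0.29 0.02025254795644561
```

Call:
jog_arm(travel=[[-0.0003,-0.001,0],[-0.0006,-0.002,0],[-0.0008,-0.003,0],[-0.0011,-0.004,0],[-0.0014,-0.005,0],[-0.0017,-0.006,0],[-0.0019,-0.0067,0],[-0.0021,-0.0074,0],[-0.0021,-0.0074,0],[-0.0021,-0.0074,0]], rotation=[[0,0,0],[0,0,0],[0,0,0],[0,0,0],[0,0,0],[0,0,0],[0,0,0],[0,0,0],[0,0,0],[0,0,0]], jaw=[10,10,10,10,10,10,10,10,10,10])

```text
time: 24.95
tcp_pos: [0.6254, 0.0661, 0.1136]
tcp_rot: [-179.9, 0.0, 74.1]
wrist_force: [-3.4, 4.0, 1.7]
gripper_width: 0.0203
finger_force: 59.9
```

```bash
python3 - <<'E'
from h import *
rep(); p=snapshot("scene"); rep()
E
```

```text
t 24.95 lat 0.7 tip_y -13.1 rodz 125.1 rot [-1.7995e+02  1.0000e-02  7.4080e+01] F lat -4.4 y 2.9 z 1.7 M 0.62 0.96 -0.21 0.020292806089118088
t 25.0 lat 0.7 tip_y -13.0 rodz 125.1 rot [-1.7995e+02  1.0000e-02  7.4090e+01] F lat -4.8 y 3.6 z 1.2 M 0.60 0.97 -0.20 0.020250735608304843
```

Call:
jog_arm(travel=[[-0.0001,-0.0005,0],[-0.0003,-0.001,0],[-0.0004,-0.0014,0],[-0.0005,-0.0019,0],[-0.0007,-0.0024,0],[-0.0008,-0.0029,0],[-0.0009,-0.0032,0],[-0.0009,-0.0032,0],[-0.0009,-0.0032,0],[-0.0009,-0.0032,0]], rotation=[[0,0,0],[0,0,0],[0,0,0],[0,0,0],[0,0,0],[0,0,0],[0,0,0],[0,0,0],[0,0,0],[0,0,0]], jaw=[10,10,10,10,10,10,10,10,10,10])

```text
time: 26.25
tcp_pos: [0.6247, 0.0636, 0.1137]
tcp_rot: [-180.0, -0.0, 74.1]
wrist_force: [-3.2, 5.2, 0.3]
gripper_width: 0.02
finger_force: 59.8
```

```bash
python3 - <<'E'
from h import *
rep(); p=snapshot("scene"); rep()
E
```

```text
t 26.25 lat 0.7 tip_y -15.7 rodz 125.2 rot [-1.7997e+02 -5.0000e-02  7.4110e+01] F lat -4.5 y 4.2 z 0.3 M 0.92 0.79 -0.21 0.019993987502390467
t 26.3 lat 0.7 tip_y -15.7 rodz 125.2 rot [-1.7997e+02 -5.0000e-02  7.4120e+01] F lat -3.5 y 3.7 z 2.1 M 0.85 0.84 -0.22 0.020404903826716454
```

Call:
jog_arm(travel=[[-0.0001,-0.0005,0],[-0.0003,-0.001,0],[-0.0004,-0.0015,0],[-0.0004,-0.0015,0],[-0.0004,-0.0015,0],[-0.0004,-0.0015,0],[-0.0004,-0.0015,0],[-0.0004,-0.0015,0],[-0.0004,-0.0015,0],[-0.0004,-0.0015,0]], rotation=[[0,0,0],[0,0,0],[0,0,0],[0,0,0],[0,0,0],[0,0,0],[0,0,0],[0,0,0],[0,0,0],[0,0,0]], jaw=[10,10,10,10,10,10,10,10,10,10])

```text
time: 27.55
tcp_pos: [0.6247, 0.0635, 0.1138]
tcp_rot: [-180.0, -0.2, 74.2]
wrist_force: [-1.1, 8.5, -0.2]
gripper_width: 0.0199
finger_force: 59.7
```

```bash
python3 - <<'E'
from h import *
rep(); p=snapshot("scene"); rep()
v0,u0=150,230
cv2.imwrite(f"pics/s3.png",cv2.resize(p["frame"][v0:v0+110,u0:u0+160],None,fx=5,fy=5,interpolation=cv2.INTER_CUBIC))
E
```

```text
t 27.55 lat 0.7 tip_y -15.8 rodz 125.3 rot [-1.800e+02 -1.600e-01  7.417e+01] F lat -3.4 y 7.9 z -0.2 M 1.43 0.75 -0.13 0.019855814144404994
t 27.6 lat 0.7 tip_y -15.8 rodz 125.3 rot [-1.7999e+02 -1.7000e-01  7.4170e+01] F lat -3.9 y 8.2 z -1.3 M 1.41 0.76 -0.16 0.020113124287740702
```

View pics/s3.png

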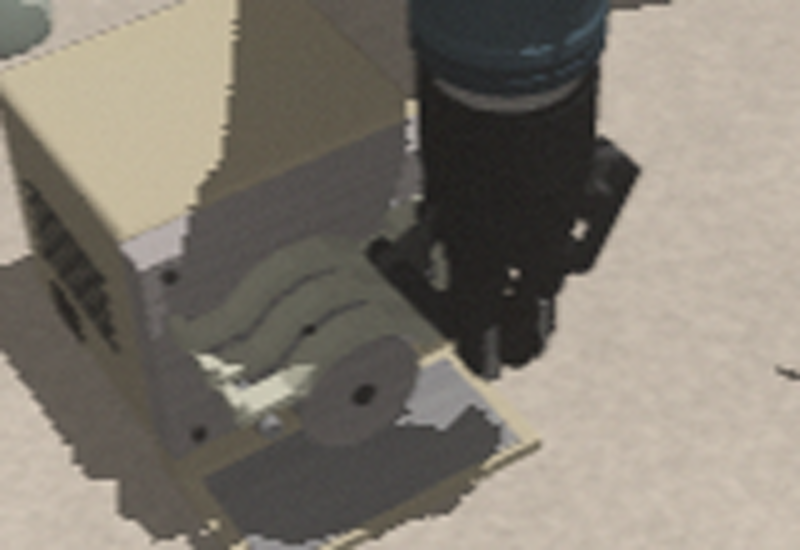

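The rod stopped at a tip depth of -15.8 mm (16 mm expected) with the push rising to 8 N, and the scene crop shows the knob up against the arms. I ease the push off, then let go.

Call:
jog_arm(travel=[[0.0002,0.0008,0],[0.0004,0.0015,0],[0.0004,0.0015,0],[0.0004,0.0015,0],[0.0004,0.0015,0],[0.0004,0.0015,0],[0.0004,0.0015,0],[0.0004,0.0015,0],[0.0004,0.0015,0],[0.0004,0.0015,0]], rotation=[[0,0,0],[0,0,0],[0,0,0],[0,0,0],[0,0,0],[0,0,0],[0,0,0],[0,0,0],[0,0,0],[0,0,0]], jaw=[10,10,10,10,30,50,60,60,60,60])

```text
time: 28.85
tcp_pos: [0.625, 0.0626, 0.1137]
tcp_rot: [180.0, 0.0, 74.1]
wrist_force: [0.6, -1.8, -0.6]
gripper_width: 0.0513
finger_force: 0.0
```

```bash
python3 - <<'E'
from h import *
rep(); p=snapshot("scene"); rep()
E
```

```text
t 28.85 lat 1.2 tip_y -16.5 rodz 125.2 rot [1.800e+02 1.000e-02 7.408e+01] F lat 1.0 y -1.6 z -0.6 M 0.00 -0.00 0.02 0.05132918766881858
t 28.9 lat 1.2 tip_y -16.5 rodz 125.2 rot [180.     0.    74.08] F lat -0.5 y 0.6 z 0.7 M 0.01 0.02 0.00 0.05123383341069386
```

Free of the knob. I lift straight up, then move back so the wrist camera can check.

Call:
jog_arm(travel=[[0,0,0.01],[0,0,0.03],[0,0,0.06],[0,0,0.1],[0,0,0.14],[-0.01,-0.02,0.18],[-0.02,-0.05,0.2],[-0.02,-0.06,0.2],[-0.02,-0.06,0.2],[-0.02,-0.06,0.2]], rotation=[[0,0,0],[0,0,0],[0,0,0],[0,0,0],[0,0,0],[0,0,0],[0,0,0],[0,0,0],[0,0,0],[0,0,0]], jaw=[65,65,65,65,65,65,65,65,65,65])

```text
time: 30.15
tcp_pos: [0.6046, 0.0042, 0.3128]
tcp_rot: [-179.9, -0.0, 74.2]
wrist_force: [-0.0, -0.6, -1.2]
gripper_width: 0.0553
finger_force: 0.0
```

```bash
python3 - <<'E'
from h import *
s=state(); p=snapshot("wrist"); p["st"]=s; W=pts(p); f=p["frame"]
x=(W[...,:2]-b)@ex*1000; y=(W[...,:2]-b)@ey*1000; Z=W[...,2]*1000
k=(abs(x)<20)&(y>76)&(y<130)&(Z>112)&(Z<145)&(f.max(-1)<75)
print(k.sum(),np.round([np.percentile(q[k],[1,50,99]) for q in(x,y,Z)],1))
for lo in(10,36,62):
    q=(y>lo+3)&(y<lo+13)&(Z>134.5)&(Z<142)&(abs(x)<25); print(lo,q.sum(),np.round(np.percentile(x[q],[1,99]),1) if q.sum() else 0)
cv2.imwrite("pics/w4.png",f)
E
```

```text
959 [[-1.050e+01 -1.000e-01  1.130e+01]
 [ 7.930e+01  9.670e+01  1.139e+02]
 [ 1.255e+02  1.341e+02  1.371e+02]]
10 251 [-13.7  10.9]
36 276 [-13.4  11.5]
62 294 [-13.1  12.1]
```

View pics/w4.png

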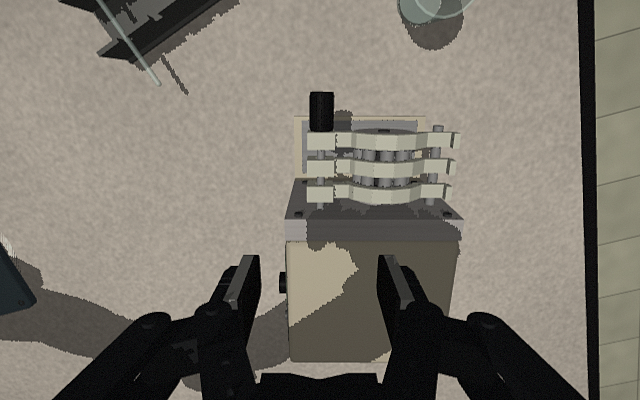

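The view shows the knob at (320,112), flush with the outermost arm at v≈131, and all three eyes in line. One numeric check for a gap between knob and arm.

```bash
python3 - <<'E'
from h import *
s=state(); p=snapshot("wrist"); p["st"]=s; W=pts(p); f=p["frame"]
x=(W[...,:2]-b)@ex*1000; y=(W[...,:2]-b)@ey*1000; Z=W[...,2]*1000
for r in (90,91,92,93,94,*range(126,138)): print(r,[(np.round([x[r,u],y[r,u],Z[r,u]],1).tolist(),int(f[r,u].max())) for u in(316,320,324)])
E
```

```text
90 [([-5.9, 114.0, 1.6], 164), ([-0.8, 114.0, 1.4], 167), ([4.3, 114.0, 0.2], 174)]
91 [([-5.9, 112.7, 0.4], 140), ([-0.8, 112.8, 0.9], 140), ([4.3, 112.8, 2.4], 145)]
92 [([-4.7, 114.0, 133.7], 1), ([-1.1, 114.1, 136.0], 1), ([2.5, 114.0, 134.6], 0)]
93 [([-4.7, 113.2, 134.7], 15), ([-1.1, 113.2, 135.4], 31), ([2.5, 113.2, 135.4], 20)]
94 [([-4.7, 112.3, 133.3], 19), ([-1.1, 112.4, 136.2], 28), ([2.5, 112.4, 135.2], 20)]
126 [([-4.7, 84.1, 134.9], 19), ([-1.0, 84.2, 136.1], 30), ([2.7, 84.2, 136.0], 24)]
127 [([-4.7, 83.2, 135.6], 12), ([-1.0, 83.4, 136.7], 31), ([2.7, 83.4, 136.6], 12)]
128 [([-4.7, 82.2, 134.6], 15), ([-1.0, 82.3, 135.5], 29), ([2.7, 82.5, 137.0], 19)]
129 [([-4.7, 81.5, 136.1], 20), ([-1.0, 81.6, 137.0], 20), ([2.7, 81.6, 136.9], 15)]
130 [([-4.7, 80.4, 134.5], 17), ([-1.0, 80.5, 135.3], 19), ([2.7, 80.4, 134.6], 22)]
131 [([-4.7, 79.4, 134.1], 21), ([-1.0, 79.4, 134.5], 14), ([2.7, 79.5, 134.8], 9)]
132 [([-4.8, 78.0, 130.4], 94), ([-1.0, 78.6, 134.7], 87), ([2.7, 78.5, 134.0], 89)]
133 [([-4.7, 78.1, 138.1], 165), ([-1.0, 78.0, 137.2], 166), ([2.7, 78.0, 137.1], 166)]
134 [([-4.7, 77.2, 138.5], 187), ([-1.0, 77.1, 137.8], 188), ([2.7, 77.1, 137.3], 189)]
135 [([-4.7, 76.3, 138.7], 182), ([-1.0, 76.3, 138.5], 181), ([2.7, 76.2, 137.4], 182)]
136 [([-4.7, 75.3, 137.5], 183), ([-1.0, 75.4, 138.4], 180), ([2.7, 75.3, 137.9], 180)]
137 [([-4.7, 74.2, 136.6], 181), ([-1.0, 74.6, 139.0], 181), ([2.7, 74.5, 138.4], 182)]
```

There is no gap: the knob spans y = 78 to 114 mm and sits against the arm. I hand the job in.

```bash
python3 -c "
from rig import *
print(job_done())"
```

```text
the job is handed in; nothing more can be done
None
```

The pivot rod is threaded through all three arms and fully home in the bore, with its knob against the outermost arm; I let go and handed the job in at about 30 s, with the push never above about 9 N.

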